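Put the cup in the food box and close its lid

ROBOT

A 6-joint arm with a two-finger parallel gripper is mounted at the origin on a cart in front of the work surface, level with it; the furniture and walls round the work are solid. World frame = base frame: x ahead of the robot, y to its left, z up, the work surface at z = 0. Lengths are in m, angles in rad, forces in N, time in s.
With the tool pointing down it reaches from about 0.35 to 0.925 m from the base axis. Payload 6.4 kg.
Tool frame: the origin (TCP) lies on the centre line of the jaws, within the pads' length; the fingertips stand 25 mm ahead of it and the grasp point (between the pads) lies 6 mm ahead of it; z points along the fingers, y is the line along which they close (so a half turn about z gives the same grasp; the last joint's range is limited). The gripper opens to 85 mm and grips with 20 to 120 N. Pads are 22 mm wide; open, the fingers measure 114 mm over their backs; the gripper's body (76 mm by 85 mm) begins 54 mm behind the grasp point. The pads swing forward as they close: fully open they stand 13 mm farther back than shut.
Start: joints at [1.164, 0.245, 1.558, -0, 1.339, -0.174], TCP at [0.15, 0.632, 0.256] pointing down, gripper open.
Joint ranges: [-3.13, 3.13], [-1.02, 2.26], [0.13, 2.54], [-0.95, 4.09], [0.21, 2.88], [-2.74, 2.74]. Speed limits (rad/s): [2.57, 2.57, 3.14, 3.14, 3.14, 3.14].

INTERFACE

Orientations are given as a unit quaternion [x, y, z, w].
In Python, from cell import env gives the robot as it stands.
- The arm moves only by the tool step_arm, never from a script. Its argument "series" is a list of rows, each a list of 3 entries, a list of its own where there are three numbers: the shift along the tool's x, y, z as a fraction of full scale, then the turn, a rotation vector about the tool's x, y, z as a fraction of full scale, then the opening, from -1 (shut) to 1 (fully open). In form: [[[dx, dy, dz], [ax, ay, az], grip], ...]. A call has 1 to 5 rows; each row is the pose to reach, as a shift and turn from the pose commanded when the call began, along the tool's axes at that moment; what a row does not reach only later rows make up. Full scale, the value 1, is 100 mm for a shift and 45 degrees for a turn. A row lasts 1/12 s, in which the tool goes at most 41.7 mm and 7.16 degrees, less where a joint would pass 70% of its speed; a pose out of reach is approached as far as the arm can. A call with a number of a shift or a turn outside -1 to 1 is refused whole. A call with a gripper value outside its range is refused whole. The fingers move at their own pace and stop on an object; "newtons" is the grip in N (left out, the last holds). Time passes only in rows, so rows that repeat a pose let the fingers close. It gives the time, the measured TCP pose, the force, the opening and the grip force at its end, in the units of the state.
- env.get_state(): the state, without advancing time (a new reading comes with each control period).
- env.camera(name): name is "scene" or "side" or "wrist"; returns the picture (400x640x3 uint8, red, green, blue); there is no depth.
- env.camera_model(name): a dict with "vfov" (degrees; the focal length in pixels is half the picture's height over the tangent of half this angle, whatever the lens; pixels are square), "cx", "cy" (the principal point, pixels), "rvec" (rotation vector, rad) and "tvec" (3), from world to camera coordinates, as OpenCV has them. Camera axes: x right, y down, z forward; pixel columns grow to the right and rows downward; lengths in m; the calibration is good to about 2 mm. A picture is of the moment at which its call begins: read the wrist's pose just before it. camera_model takes no time and is no camera call; for the wrist camera it gives the pose at the moment of the call.
- env.job_done(): hands the job in; it is judged then, once.
The state is a dict: "clock": time; "joints": joint angles; "joint_velocities": joint speeds; "tau": joint torques, N m; "tool_pos": TCP position; "tool_rot": TCP orientation; "force": force on the tool from outside, world axes, zero at the start; "ft_torque": the same for the moment, N m; "opening": finger opening in m; "grasp_force": force on a finger pad.
Only numpy, scipy, OpenCV 4.12 (cv2) and the standard library are available. Lean on these libraries where they do the work, as an engineer would, in place of code of your own. Each camera call takes 0.05 s, during which the arm holds its last target. There are 200 camera calls.

TASK

Take the white hexagonal cup at the front of the table, to the right of the food box, and stand it upright in the square seat of the green holder inside the open box and let go of it. Then lower the box's hinged lid gently, without slamming it, until it is fully shut. Leave the blue cup and the timer to the left of the box, and the black packet, where they stand.

Things in the scene. Friction and masses are not known exactly. Their poses are not given: they have to be found in the camera images.
- cup: White six-sided open cup with a dark brown rim, stands upright on the table; 41 x 44 mm over its rim, 34 mm high, tapering to 38 mm at the foot, about 50 g. Origin: centre of its underside; z up out of its mouth; flat sides face its +x and -x and every 60 degrees from there.
- food_box: Grey food box with a hinged lid, fixed to the table; 134 x 164 mm over its closed lid, 73 mm high. Origin: on the table below its middle; -x is its front (towards the robot at yaw 0), +x its hinge side, z up. Its open top is 62 mm above the table; inside it measures x -37 to +44, y -66 to +66 mm. The front wall is 10 mm thick. A green holder fills its floor.
- seat (a point): Middle of the cup's seat on the green holder inside the box: a flat square of 54 x 54 mm, 14 mm above the table, framed by four rails 5 mm thick that rise 7 mm above it. The point has the box's axes. A cup seated there has its origin at this point, within about 8 mm, and its rim about 14 mm below the rim of the box.
- food_box_lid (a joint): Angle of the box's lid: 0 fully shut, 1.83 wide open; near 1.57 it stands upright. It starts between 1.4 and 1.7. The hinge is stiff: the lid stays at any angle where it is left, and a push of 1 to 2 N at its lip, across the lid, moves it. It turns about the box's y axis.
- lid_hinge (a point): Point on the lid's hinge axis, in the middle of its width, 58 mm above the table and 64 mm behind the box's origin (+x of the box). Its axes are the lid's: when the lid is shut they are those of the box; at lid angle A, the lid's -x axis points from hinge to lip, A above the horizontal, and its z axis is the normal of the outer (upper) face.
- lid_lip (a point): Middle of the lid's free edge (front lip), in mid-thickness: 118 mm from the hinge along the lid's -x and 10 mm along its z. The lid is a plate 164 mm wide and about 10 mm thick; it covers 5 to 15 mm along its own z. With the lid upright the lip is about 0.17 m above the table. Axes as the lid's.
- rack: Fixed wooden shelf on four thin legs behind the box. Origin: on the table under the middle of its board's front edge, 65 mm behind the box's origin (box +x), same axes. Board: y +-200, x 0 to 150, z 320 to 336 mm; legs at y +-180. Pots stand on it. The board covers the space behind the open lid: a hand that reaches behind the lid must lean towards the box's front.
- blue_cup: Blue fluted cup, 40 mm across, 35 mm high, a bystander. Origin: centre of its underside.
- timer: White round wind-up timer, 64 mm across, 38 mm high, a bystander. Origin: centre of its underside.
- packet: Black packet, 106 x 161 x 47 mm, lying on the table, a bystander. Origin: centre of its underside.
Things that resemble listed ones, but are neither listed nor needed, are in the scene too. Leave any orange or purple look-alike of the cup alone.

How it is judged:
By the outcome, as a careful person would: the job done as asked, in the order asked, and still so for the second after the job is handed in, with the robot touching nothing.
It also fails if it takes over 51 s, if anything falls off the work surface, if the arm or the gripper's body presses on something with over 40 N, if the wrist force passes 120 N, or if a joint passes its speed limit or range.

## Working session

There is one attempt and no reset: what is moved stays moved. The work goes in short steps, Python scripts to look and compute and a tool call to move; the robot and the scene stay as the last step left them, time stands still between calls to the robot, and variables do not carry over. Pictures are saved under pics/ and viewed, at most 10 in all, crops included, and the job is handed in when it is done.

Besides the shell and the picture viewer there is one more tool, called after "Emit:" as name(argument=value, ...) on one line, values as JSON. step_arm: Moves the arm, as the interface text tells. Shift numbers are shares of 100 mm and turn numbers shares of 45 degrees, none past 1 either way. Its arguments: {"type":"object","properties":{"series":{"type":"array","items":{"type":"array"}},"newtons":{"type":"number"}},"required":["series"]}

```bash
mkdir -p pics
cat > h.py <<'E'
import numpy as np, cv2
from scipy.spatial.transform import Rotation as R
from cell import env
def snap(name,f):
    m=env.camera_model(name); im=env.camera(name); cv2.imwrite(f,im[:,:,::-1]); np.save(f+'.npy',m,allow_pickle=True); return im,m
def K(m):
    f=200/np.tan(np.radians(m['vfov'])/2); return np.array([[f,0,m['cx']],[0,f,m['cy']],[0,0,1]])
def proj(m,P):
    return cv2.projectPoints(np.array(P,float).reshape(-1,3),np.array(m['rvec']),np.array(m['tvec']),K(m),None)[0].reshape(-1,2)
def ray(m,uv,z):
    Rm=cv2.Rodrigues(np.array(m['rvec'],float))[0]; c=-Rm.T@np.array(m['tvec']).ravel()
    d=Rm.T@np.linalg.inv(K(m))@np.array([uv[0],uv[1],1.]); return c+d*(z-c[2])/d[2]
E
python3 - <<'E'
from h import *
ims=[]
for n in ('scene','side'):
    im,m=snap(n,f'pics/{n}0.png'); print(n,m); 
s=env.get_state(); print(s)
E
```

```text
scene {'vfov': 45.14390500711285, 'cx': 320.4226339832016, 'cy': 201.46879684806427, 'rvec': array([ 2.06036932, -1.06842502,  0.48680139]), 'tvec': array([-0.31329243,  0.32494675,  1.00192064])}
side {'vfov': 43.870742587645125, 'cx': 318.1559777146852, 'cy': 198.20622461857326, 'rvec': array([ 1.8919232 , -0.46337719,  0.3527041 ]), 'tvec': array([-0.46988122,  0.1547239 ,  1.09266673])}
{'clock': 0.1, 'joints': array([ 1.16389067e+00,  2.45749181e-01,  1.55889979e+00, -1.39926800e-05,
        1.33870770e+00, -1.74105368e-01]), 'joint_velocities': array([-8.48759434e-04, -1.22327096e-03, -2.27178934e-03,  3.14082198e-05,
       -1.66793351e-03,  1.23186105e-03]), 'tau': array([-6.11139512e-04, -4.30665922e+01, -3.27129686e+01, -1.54828090e-04,
        2.77762367e-03, -1.58989952e-06]), 'tool_pos': array([0.14977176, 0.63203389, 0.25528319]), 'tool_rot': array([ 1.16135820e-01,  9.93232950e-01, -8.47003984e-04, -2.46118147e-04]), 'force': array([-0.71665315,  0.33041654,  0.34559903]), 'ft_torque': array([0.0413723 , 0.04626592, 0.00977107]), 'grasp_force': 0.0, 'opening': 0.08539841117584974}
```

View pics/scene0.png

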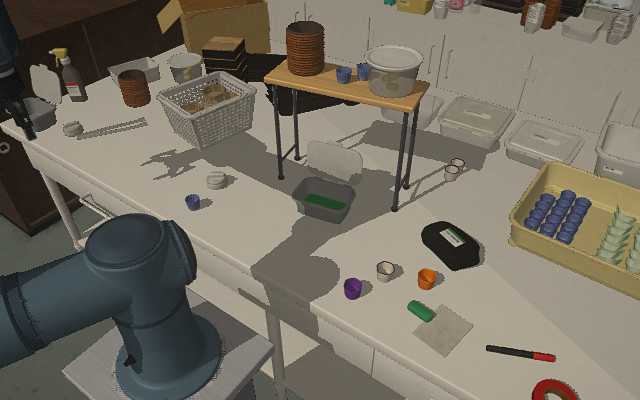

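View pics/side0.png

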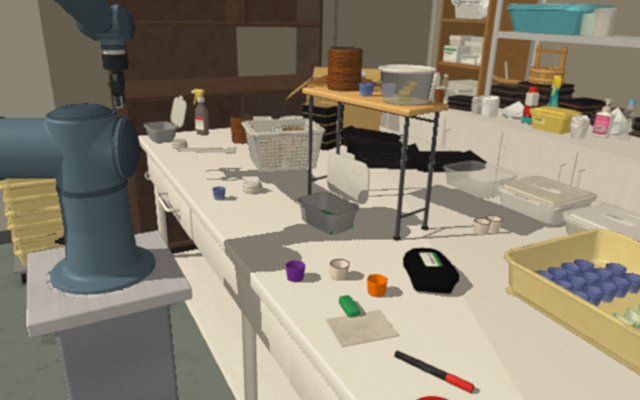

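Scene picture: box at about (325,200), lid (335,160), white cup (385,271) between the purple (353,288) and orange (427,279) look-alikes. In the side picture the box is at (328,212) and the cup at (340,270). I'll enlarge both.

Run:
```python
import cv2
a=cv2.imread('pics/scene0.png')[135:285,265:415]; b=cv2.imread('pics/side0.png')[140:290,270:390]
cv2.imwrite('pics/c1.png',cv2.resize(a,None,fx=4,fy=4,interpolation=cv2.INTER_CUBIC))
cv2.imwrite('pics/c2.png',cv2.resize(b,None,fx=4,fy=4,interpolation=cv2.INTER_CUBIC))
```

```text
(no output)
```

View pics/c1.png

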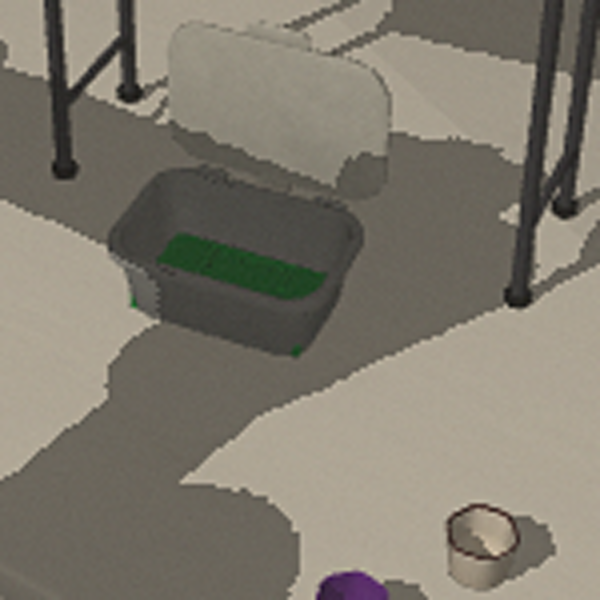

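View pics/c2.png

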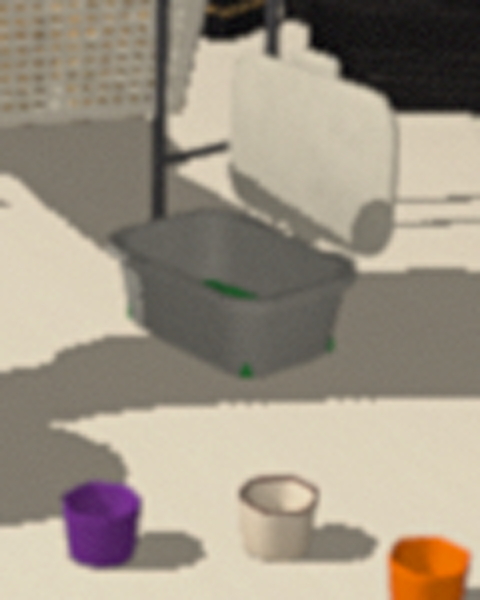

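Zoomed crops: in the scene crop the cup rim centre is (483,532) and its foot bottom (478,588), with box rim extremes at (108,240) and (364,235). The lid top edge runs from (200,22) to (365,70), and the rack front feet are at (65,170) and (518,298). In the side crop the cup rim centre is (279,497).

Run:
```python
from h import *
ms=env.camera_model('scene'); md=env.camera_model('side')
S=lambda u,v:(265+u/4,135+v/4); D=lambda u,v:(270+u/4,140+v/4)
p=lambda n,a:print(n,a.round(4))
p('cup rim scene',ray(ms,S(483,532),.034)); p('cup rim side',ray(md,D(279,497),.034))
p('purple side',ray(md,D(102,497),.034)); p('orange side',ray(md,D(430,555),.034))
p('footL',ray(ms,S(65,172),0));p('footR',ray(ms,S(518,300),0));p('footR side',ray(md,(397,237),0))
for n,uv in dict(left=(108,242),right=(364,232),front=(305,312),frontL=(135,278),back=(165,170),backR=(345,203)).items(): p('rim '+n,ray(ms,S(*uv),.062))
for n,uv in dict(left=(112,236),right=(356,268),front=(255,300),back=(205,210)).items(): p('rim side '+n,ray(md,D(*uv),.062))
for n,uv in dict(fl=(133,303),fr=(296,352)).items(): p('base '+n,ray(ms,S(*uv),0))
for n,uv in dict(fl=(130,312),fr=(246,372),br=(331,345)).items(): p('base side '+n,ray(md,D(*uv),0))
```

```text
cup rim scene [ 0.4462 -0.2578  0.034 ]
cup rim side [ 0.4432 -0.2643  0.034 ]
purple side [ 0.3579 -0.2228  0.034 ]
orange side [ 0.4808 -0.3513  0.034 ]
footL [ 0.6118  0.1969 -0.    ]
footR [ 0.6785 -0.1579  0.    ]
footR side [ 0.6856 -0.1484  0.    ]
rim left [0.5064 0.0695 0.062 ]
rim right [ 0.6148 -0.0673  0.062 ]
rim front [ 0.5232 -0.0797  0.062 ]
rim frontL [0.487  0.0316 0.062 ]
rim back [0.5932 0.0858 0.062 ]
rim backR [ 0.6343 -0.0395  0.062 ]
rim side left [0.5035 0.0607 0.062 ]
rim side right [ 0.6225 -0.0598  0.062 ]
rim side front [ 0.5349 -0.0787  0.062 ]
rim side back [0.5858 0.0794 0.062 ]
base fl [0.5211 0.0622 0.    ]
base fr [ 0.5444 -0.0598  0.    ]
base side fl [0.5216 0.0678 0.    ]
base side fr [ 0.5449 -0.0539  0.    ]
base side br [ 0.6185 -0.0409  0.    ]
```

Emit:
step_arm(series=[[[-0.76,-0.9,-0.07],[0,0,0],1],[[-0.76,-0.9,-0.07],[0,0,0],1],[[-0.76,-0.9,-0.07],[0,0,0],1],[[-0.76,-0.9,-0.07],[0,0,0],1]])

```text
clock: 0.43
tool_pos: [0.2048, 0.5235, 0.2626]
tool_rot: [0.118, 0.993, -0.001, 0.0]
force: [0.3, -0.5, -0.2]
opening: 0.0857
grasp_force: 0.0
```

Emit:
step_arm(series=[[[-0.76,-0.9,-0.07],[0,0,0],1],[[-0.76,-0.9,-0.07],[0,0,0],1],[[-0.76,-0.9,-0.07],[0,0,0],1],[[-0.76,-0.9,-0.07],[0,0,0],1]])

```text
clock: 0.77
tool_pos: [0.2581, 0.419, 0.2702]
tool_rot: [0.118, 0.993, -0.001, 0.0]
force: [0.3, -0.0, -0.5]
opening: 0.0854
grasp_force: 0.0
```

Emit:
step_arm(series=[[[-0.76,-0.9,-0.07],[0,0,0],1],[[-0.76,-0.9,-0.07],[0,0,0],1],[[-0.76,-0.9,-0.07],[0,0,0],1],[[-0.76,-0.9,-0.07],[0,0,0],1]])

```text
clock: 1.1
tool_pos: [0.3115, 0.3141, 0.2776]
tool_rot: [0.119, 0.993, -0.0, 0.001]
force: [-0.5, -0.4, -0.2]
opening: 0.0852
grasp_force: 0.0
```

Emit:
step_arm(series=[[[-0.76,-0.9,-0.07],[0,0,0],1],[[-0.76,-0.9,-0.07],[0,0,0],1],[[-0.76,-0.9,-0.07],[0,0,0],1],[[-0.76,-0.9,-0.07],[0,0,0],1]])

```text
clock: 1.43
tool_pos: [0.3649, 0.2089, 0.2848]
tool_rot: [0.119, 0.993, -0.0, 0.001]
force: [-0.1, 0.6, -0.2]
opening: 0.0853
grasp_force: 0.0
```

Emit:
step_arm(series=[[[-0.76,-0.9,-0.07],[0,0,0],1],[[-0.76,-0.9,-0.07],[0,0,0],1],[[-0.76,-0.9,-0.07],[0,0,0],1],[[-0.76,-0.9,-0.07],[0,0,0],1]])

```text
clock: 1.77
tool_pos: [0.4181, 0.1039, 0.2918]
tool_rot: [0.119, 0.993, -0.0, 0.001]
force: [-0.3, 0.9, -0.1]
opening: 0.0853
grasp_force: 0.0
```

Emit:
step_arm(series=[[[-0.76,-0.9,-0.07],[0,0,-0.53],1],[[-0.76,-0.9,-0.07],[0,0,-0.53],1],[[-0.76,-0.9,-0.07],[0,0,-0.53],1],[[-0.76,-0.9,-0.07],[0,0,-0.53],1],[[-0.76,-0.9,-0.07],[0,0,-0.53],1]])

```text
clock: 2.18
tool_pos: [0.47, 0.0012, 0.298]
tool_rot: [-0.091, 0.996, 0.0, -0.0]
force: [-0.7, 0.3, -0.5]
opening: 0.0857
grasp_force: 0.0
```

Run:
```python
from h import *
s=env.get_state(); im,m=snap('wrist','pics/w0.png'); print(s['clock'],s['tool_pos'],R.from_quat(s['tool_rot']).as_matrix().round(3),m)
Rm=cv2.Rodrigues(m['rvec'])[0]; print((-Rm.T@m['tvec']).round(4),Rm.round(3), s['joints'])
```

```text
2.1833 [0.46996673 0.00124009 0.29804316] [[-0.983 -0.181 -0.001]
 [-0.181  0.983  0.001]
 [ 0.001  0.001 -1.   ]] {'vfov': 60.76564039549741, 'cx': 319.2575755725539, 'cy': 200.13273169822156, 'rvec': array([-1.8732323 , -2.25035088, -0.34621199]), 'tvec': array([ 0.08428914, -0.4931703 ,  0.2802248 ])}
[ 0.3955 -0.0132  0.415 ] [[-0.182  0.983  0.001]
 [ 0.938  0.173  0.3  ]
 [ 0.294  0.056 -0.954]] [-2.39528517e-01 -2.27712471e-01  1.95713934e+00  4.49618765e-04
  1.41293565e+00 -1.99281899e+00]
```

View pics/w0.png

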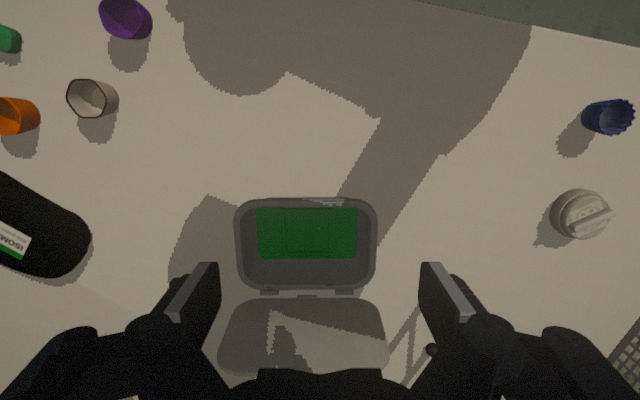

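Wrist picture: open box rim spans x 235–377 and y 198–290, and looks nearly aligned with the image. The green holder is at (257–357, 207–259), the white cup rim at (87,98), the purple cup at (125,18) and the orange one at (12,116). I'll enlarge the holder and the cup.

Run:
```python
import cv2,numpy as np
a=cv2.imread('pics/w0.png'); g=lambda x:np.clip(255*(x/255.)**.5,0,255).astype(np.uint8)
A=cv2.resize(g(a[190:300,228:388]),None,fx=5,fy=4*1.25,interpolation=cv2.INTER_CUBIC)[:,:]
cv2.imwrite('pics/w0b.png',A)
B=cv2.resize(a[70:125,60:125],None,fx=8,fy=8,interpolation=cv2.INTER_CUBIC); cv2.imwrite('pics/w0c.png',B)
```

```text
(no output)
```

View pics/w0b.png

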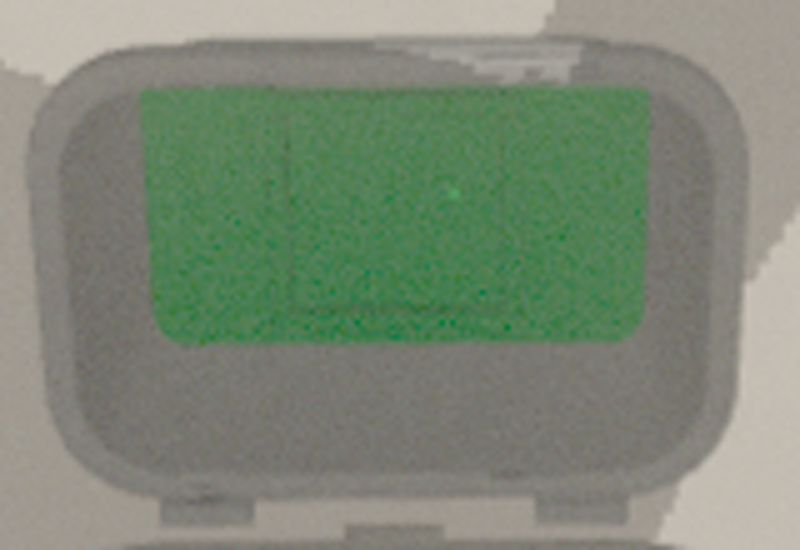

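View pics/w0c.png

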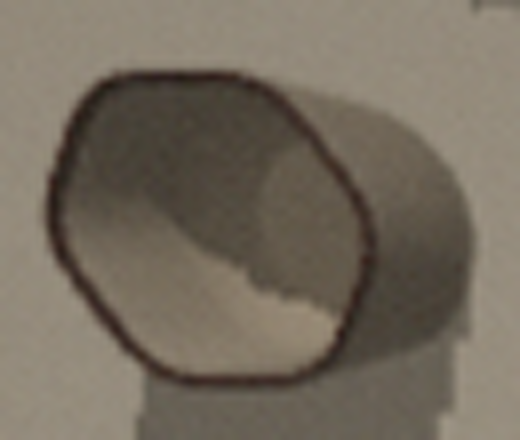

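The holder crop shows the seat's left rail at x≈288, the right one at x≈505 and the back one at y≈308; the outer rim spans x 25–748 and y 38–495. The cup crop shows a clear hexagonal rim with one flat on the top edge at y≈77 and one on the bottom at y≈380.

Run:
```python
from h import *
m=np.load('pics/w0.png.npy',allow_pickle=True).item()
B=lambda u,v:(228+u/5-.4,190+v/5-.4); C=lambda u,v:(60+u/8-.44,70+v/8-.44)
yaw=.182; c,s=np.cos(yaw),np.sin(yaw); Rb=np.array([[c,-s],[s,c]])
ctr=None
for n,(u,v),z in [('L',(25,170),.062),('R',(748,170),.062),('F',(390,38),.062),('F1',(230,40),.062),('F2',(600,40),.062),('B',(390,497),.062),('B1',(200,490),.062),('B2',(600,490),.062),('seatL',(288,200),.014),('seatR',(505,200),.014),('seatB',(400,308),.014),('railB',(400,308),.021),('greenB',(400,342),.014),('greenFront',(400,90),.021),('greenL',(148,230),.021),('greenR',(648,230),.021),('tab',(395,535),.062)]:
    p=ray(m,B(u,v),z); print(n,p.round(4),'boxaxes',(Rb.T@p[:2]).round(4))
E_=[[(110,77),(240,77)],[(270,95),(365,215)],[(372,250),(335,350)],[(300,380),(180,380)],[(150,365),(58,245)],[(50,200),(95,95)]]
L=[]
for a,b in E_:
    p,q=ray(m,C(*a),.034)[:2],ray(m,C(*b),.034)[:2]; d=q-p; n=np.array([d[1],-d[0]])/np.linalg.norm(d); mid=(p+q)/2; L.append((n,mid)); print('edge normal deg',np.degrees(np.arctan2(n[1],n[0])).round(1),mid.round(4))
A=[];b=[]
for i in range(3):
    n=L[i][0]-L[i+3][0]; n/=np.linalg.norm(n); A.append(n); b.append(n@(L[i][1]+L[i+3][1])/2); print('width',n@(L[i][1]-L[i+3][1]),np.degrees(np.arctan2(n[1],n[0])))
print('centre',np.linalg.lstsq(np.array(A),np.array(b),rcond=None)[0])
```

```text
L [ 0.5487 -0.0821  0.062 ] boxaxes [ 0.5247 -0.1801]
R [0.5196 0.0755 0.062 ] boxaxes [ 0.5247 -0.0198]
F [ 0.5039 -0.0078  0.062 ] boxaxes [ 0.4941 -0.0988]
F1 [ 0.5106 -0.0417  0.062 ] boxaxes [ 0.4946 -0.1335]
F2 [0.4961 0.037  0.062 ] boxaxes [ 0.4946 -0.0534]
B [0.6156 0.0115 0.062 ] boxaxes [ 0.6075 -0.1001]
B1 [ 0.6218 -0.0329  0.062 ] boxaxes [ 0.6056 -0.1449]
B2 [0.6048 0.0599 0.062 ] boxaxes [ 0.6056 -0.0506]
seatL [ 0.5655 -0.0252  0.014 ] boxaxes [ 0.5516 -0.1271]
seatR [0.5556 0.0289 0.014 ] boxaxes [ 0.5516 -0.0721]
seatB [0.59   0.0079 0.014 ] boxaxes [ 0.5817 -0.099 ]
railB [0.5867 0.0075 0.021 ] boxaxes [ 0.5783 -0.0988]
greenB [0.5996 0.0096 0.014 ] boxaxes [ 0.5915 -0.0991]
greenFront [ 0.5291 -0.0025  0.021 ] boxaxes [ 0.5199 -0.0982]
greenL [ 0.5769 -0.0582  0.021 ] boxaxes [ 0.5569 -0.1616]
greenR [0.5543 0.0649 0.021 ] boxaxes [ 0.5569 -0.0365]
tab [0.6255 0.0144 0.062 ] boxaxes [ 0.6178 -0.0991]
edge normal deg 10.5 [ 0.4272 -0.2614]
edge normal deg -47.0 [ 0.4338 -0.243 ]
edge normal deg -109.3 [ 0.4519 -0.2385]
edge normal deg -169.5 [ 0.4653 -0.2536]
edge normal deg 130.4 [ 0.4586 -0.2714]
edge normal deg 66.6 [ 0.4388 -0.275 ]
width -0.038813604644102884 10.460875764594405
width -0.037715985787685286 -48.26829275269743
width -0.03877301752914672 -111.3475283393571
centre [ 0.44624901 -0.25714151]
```

Run:
```python
from h import *
m=np.load('pics/w0.png.npy',allow_pickle=True).item(); ms=env.camera_model('scene'); md=env.camera_model('side')
yaw=.182; c,s=np.cos(yaw),np.sin(yaw); Rb=np.array([[c,-s,0],[s,c,0],[0,0,1]])
def lid(A,u,y,z): # u from hinge to lip
    return Rb@np.array([.605-u*np.cos(A)+z*np.sin(A),-.0996+y,.058+u*np.sin(A)+z*np.cos(A)])
for A in (1.4,1.5,1.57,1.65,1.7):
    P=[lid(A,.118,y,z) for z in (.005,.015) for y in (0,-.04,.04)]
    S=(proj(ms,P)-[265,135])*4; D=(proj(md,P)-[270,140])*4
    print(A,'W',proj(m,P[:1]+P[3:4]).round(0).tolist(),'S',S.round(0).tolist(),'D',D[:3].round(0).tolist())
```

```text
1.4 W [[301.0, 344.0], [301.0, 355.0]] S [[259.0, 70.0], [315.0, 84.0], [204.0, 56.0], [265.0, 60.0], [321.0, 74.0], [210.0, 46.0]] D [[277.0, 79.0], [318.0, 94.0], [238.0, 66.0]]
1.5 W [[301.0, 356.0], [301.0, 366.0]] S [[266.0, 59.0], [322.0, 74.0], [212.0, 45.0], [272.0, 51.0], [328.0, 65.0], [218.0, 37.0]] D [[291.0, 75.0], [332.0, 89.0], [252.0, 62.0]]
1.57 W [[301.0, 364.0], [302.0, 373.0]] S [[271.0, 53.0], [327.0, 67.0], [217.0, 39.0], [277.0, 45.0], [333.0, 59.0], [223.0, 32.0]] D [[300.0, 73.0], [341.0, 87.0], [261.0, 60.0]]
1.65 W [[302.0, 372.0], [302.0, 380.0]] S [[277.0, 47.0], [333.0, 61.0], [223.0, 33.0], [283.0, 40.0], [338.0, 54.0], [229.0, 27.0]] D [[311.0, 72.0], [352.0, 86.0], [271.0, 59.0]]
1.7 W [[302.0, 376.0], [302.0, 384.0]] S [[281.0, 43.0], [336.0, 57.0], [226.0, 30.0], [286.0, 38.0], [341.0, 51.0], [232.0, 24.0]] D [[317.0, 72.0], [358.0, 86.0], [278.0, 59.0]]
```

Run:
```python
import numpy as np
t=70.5-100.4; print('turn frac about tool z',-t/45)
# shift in current tool frame
yaw=.182;tx=np.array([-.983,-.181]);ty=np.array([-.181,.983])
d=np.array([.4462,-.2573])-[.46997,.00124]
print(tx@d,ty@d)
```

```text
turn frac about tool z 0.6644444444444446
0.07016165 -0.24984245
```

Emit:
step_arm(series=[[[0.23,-0.83,0.3],[0,0,0],1],[[0.23,-0.83,0.3],[0,0,0],1],[[0.23,-0.83,0.3],[0,0,0],1]])

```text
clock: 2.48
tool_pos: [0.4603, -0.085, 0.2658]
tool_rot: [-0.09, 0.996, 0.0, -0.002]
force: [0.2, 0.5, -1.0]
opening: 0.0854
grasp_force: 0.0
```

Emit:
step_arm(series=[[[0.23,-0.83,0.3],[0,0,0],1],[[0.23,-0.83,0.3],[0,0,0],1],[[0.23,-0.83,0.3],[0,0,0],1]])

```text
clock: 2.73
tool_pos: [0.4531, -0.1711, 0.2361]
tool_rot: [-0.09, 0.996, 0.001, -0.001]
force: [0.6, 0.1, 0.1]
opening: 0.0854
grasp_force: 0.0
```

Emit:
step_arm(series=[[[0.24,-0.84,0.5],[0,0,0.664],1],[[0.24,-0.84,0.5],[0,0,0.664],1],[[0.24,-0.84,0.5],[0,0,0.664],1],[[0.24,-0.84,0.5],[0,0,0.664],1],[[0.24,-0.84,0.5],[0,0,0.664],1]])

```text
clock: 3.15
tool_pos: [0.446, -0.2554, 0.1873]
tool_rot: [0.17, 0.985, 0.001, -0.001]
force: [0.3, 0.1, -0.6]
opening: 0.0854
grasp_force: 0.0
```

Emit:
step_arm(series=[[[0,0,0.5],[0,0,0],1],[[0,0,0.5],[0,0,0],1],[[0,0,0.5],[0,0,0],1],[[0,0,0.5],[0,0,0],1]])

```text
clock: 3.48
tool_pos: [0.4464, -0.2556, 0.1388]
tool_rot: [0.167, 0.986, 0.0, -0.0]
force: [1.0, -0.9, -0.8]
opening: 0.0851
grasp_force: 0.0
```

Run:
```python
from h import *
s=env.get_state(); M=R.from_quat(s['tool_rot']).as_matrix(); print(s['tool_pos'],M.round(3)); d=np.array([.4462,-.2573,.034])-s['tool_pos']; print('tool shift',(M.T@d).round(4), 'yaw',np.degrees(np.arctan2(M[1,1],M[0,1])))
im,m=snap('wrist','pics/w1.png'); cv2.imwrite('pics/w1c.png',cv2.resize(im[60:340,140:500,::-1],None,fx=2,fy=2))
```

```text
[ 0.44635169 -0.25557329  0.13880589] [[-0.944  0.329 -0.   ]
 [ 0.329  0.944  0.   ]
 [ 0.     0.    -1.   ]]
tool shift [-0.0005 -0.0017  0.1048] yaw 70.7631431058772
```

View pics/w1c.png

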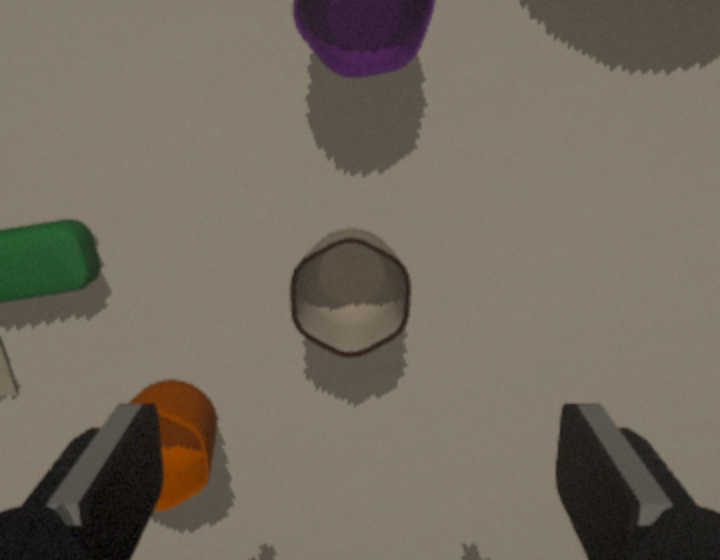

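The cup rim hexagon is centred at (351,297) in the crop, its flats square to the closing line, with the fingers symmetric about x≈358. Nothing is under the fingers at table level. I'll descend and grip.

Emit:
step_arm(series=[[[0,-0.02,0.3],[0,0,0],1],[[0,-0.02,0.55],[0,0,0],1],[[0,-0.02,0.8],[0,0,0],1],[[0,-0.02,0.98],[0,0,0],1],[[0,-0.02,0.98],[0,0,0],1]])

```text
clock: 3.95
tool_pos: [0.4443, -0.2573, 0.0386]
tool_rot: [0.168, 0.986, 0.001, -0.002]
force: [-0.5, 0.7, -0.4]
opening: 0.0851
grasp_force: 0.0
```

Emit:
step_arm(series=[[[0,0,0.06],[0,0,0],1],[[0,0,0.06],[0,0,0],0],[[0,0,0.06],[0,0,0],-0.2],[[0,0,0.06],[0,0,0],-0.5],[[0,0,0.06],[0,0,0],-1]], newtons=25)

```text
clock: 4.37
tool_pos: [0.446, -0.2592, 0.0356]
tool_rot: [0.168, 0.986, -0.001, 0.001]
force: [-0.4, 0.5, 8.7]
opening: 0.0407
grasp_force: 23.9
```

Emit:
step_arm(series=[[[0,0,0],[0,0,0],-1],[[0,0,0],[0,0,0],-1],[[0,0,0],[0,0,0],-1],[[0,0,0],[0,0,0],-1]])

```text
clock: 4.7
tool_pos: [0.446, -0.2593, 0.0357]
tool_rot: [0.168, 0.986, -0.001, 0.001]
force: [-1.1, 1.5, 6.0]
opening: 0.0398
grasp_force: 24.9
```

Emit:
step_arm(series=[[[0,0,-0.2],[0,0,0],-1],[[0,0,-0.5],[0,0,0],-1],[[0,0,-0.8],[0,0,0],-1],[[0,0,-0.8],[0,0,0],-1]])

```text
clock: 5.03
tool_pos: [0.4482, -0.2613, 0.1204]
tool_rot: [0.168, 0.986, -0.003, 0.005]
force: [0.5, -0.2, 0.2]
opening: 0.04
grasp_force: 25.7
```

Emit:
step_arm(series=[[[-0.04,0.3,-0.3],[0,0,0],-1],[[-0.08,0.6,-0.6],[0,0,0],-1],[[-0.12,0.9,-0.7],[0,0,0],-1],[[-0.12,0.9,-0.7],[0,0,0],-1]])

```text
clock: 5.37
tool_pos: [0.4894, -0.1751, 0.1879]
tool_rot: [0.166, 0.986, -0.001, 0.003]
force: [0.1, -0.2, -0.1]
opening: 0.0402
grasp_force: 25.8
```

Emit:
step_arm(series=[[[0,0.3,0],[0,0,-0.15],-1],[[0,0.6,0],[0,0,-0.3],-1],[[0,0.9,0],[0,0,-0.45],-1],[[0,0.9,0],[0,0,-0.6],-1],[[0,0.9,0],[0,0,-0.66],-1]])

```text
clock: 5.78
tool_pos: [0.516, -0.0913, 0.1833]
tool_rot: [-0.094, 0.996, 0.0, -0.001]
force: [0.4, 0.1, -0.4]
opening: 0.0402
grasp_force: 25.9
```

Run:
```python
from h import *
s=env.get_state(); M=R.from_quat(s['tool_rot']).as_matrix(); print(s['tool_pos'],s['opening'],s['grasp_force'],M.round(3)); d=np.array([.560,.0018,.13])-s['tool_pos']; print('tool shift',(M.T@d).round(4), 'yaw',np.degrees(np.arctan2(M[1,1],M[0,1])))
```

```text
[ 0.5159543  -0.09130069  0.18327934] 0.040151331308815326 25.90532599561373 [[-0.982 -0.187 -0.001]
 [-0.187  0.982  0.   ]
 [ 0.001  0.001 -1.   ]]
tool shift [-0.0607  0.0832  0.0533] yaw 100.75845192431046
```

Emit:
step_arm(series=[[[-0.1,0.28,0],[0,0,0],-1],[[-0.2,0.56,0],[0,0,0],-1],[[-0.3,0.83,0],[0,0,0],-1],[[-0.3,0.83,0],[0,0,0],-1]])

```text
clock: 6.12
tool_pos: [0.5305, -0.0023, 0.1832]
tool_rot: [-0.092, 0.996, 0.001, -0.001]
force: [-0.2, -0.6, -1.0]
opening: 0.0403
grasp_force: 25.9
```

Emit:
step_arm(series=[[[-0.1,0,0.1],[0,0,0],-1],[[-0.2,0,0.2],[0,0,0],-1],[[-0.3,0,0.3],[0,0,0],-1],[[-0.3,0,0.5],[0,0,0],-1],[[-0.3,0,0.5],[0,0,0],-1]])

```text
clock: 6.53
tool_pos: [0.5578, -0.0003, 0.1299]
tool_rot: [-0.09, 0.996, 0.001, -0.004]
force: [-1.4, 0.6, -1.6]
opening: 0.0399
grasp_force: 25.9
```

Run:
```python
from h import *
s=env.get_state(); M=R.from_quat(s['tool_rot']).as_matrix(); print(s['tool_pos'],s['force'],M.round(3)); d=np.array([.560,.0018,.0496])-s['tool_pos']; print('tool shift',(M.T@d).round(4))
a=env.camera('scene')[110:240,240:420,::-1]; b=env.camera('wrist')[:,:,::-1]
cv2.imwrite('pics/p2.png',np.vstack([cv2.resize(a,(400,289),interpolation=cv2.INTER_CUBIC),cv2.resize(b,(400,250))]))
```

```text
[ 5.57784842e-01 -3.35043068e-04  1.29882401e-01] [-1.37705423  0.6275906  -1.61167554] [[-0.984 -0.179 -0.008]
 [-0.179  0.984  0.001]
 [ 0.007  0.003 -1.   ]]
tool shift [-0.0032  0.0015  0.0803]
```

View pics/p2.png

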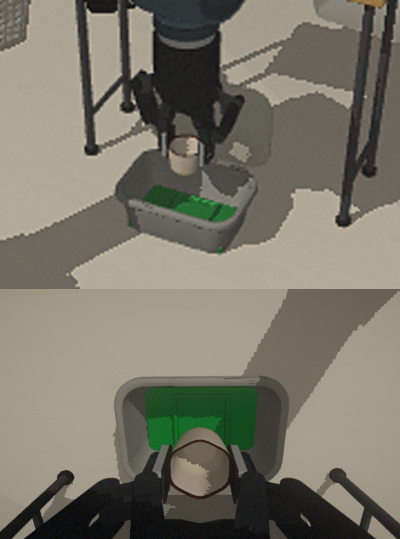

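The cup hangs upright over the box, centred between the seat rails seen in the wrist half (x≈200). Nothing touches the lid or rack. I'll lower it.

Emit:
step_arm(series=[[[-0.02,0.01,0.2],[0,0,0],-1],[[-0.02,0.01,0.4],[0,0,0],-1],[[-0.02,0.01,0.6],[0,0,0],-1],[[-0.02,0.01,0.74],[0,0,0],-1],[[-0.02,0.01,0.74],[0,0,0],-1]])

```text
clock: 7.05
tool_pos: [0.5602, 0.001, 0.0582]
tool_rot: [-0.09, 0.996, 0.001, -0.002]
force: [-0.9, -0.2, -1.0]
opening: 0.0401
grasp_force: 25.9
```

Emit:
step_arm(series=[[[0,0,0.02],[0,0,0],-1],[[0,0,0.04],[0,0,0],-1],[[0,0,0.05],[0,0,0],-1],[[0,0,0.05],[0,0,0],-1]])

```text
clock: 7.38
tool_pos: [0.5628, 0.0008, 0.0564]
tool_rot: [-0.09, 0.996, -0.0, 0.001]
force: [0.1, 0.4, -0.8]
opening: 0.0401
grasp_force: 25.9
```

Run:
```python
from h import *
s=env.get_state(); M=R.from_quat(s['tool_rot']).as_matrix(); print(s['tool_pos'],s['force'],M.round(3)); d=np.array([.560,.0018,.0496])-s['tool_pos']; print('tool shift',(M.T@d).round(4))
```

```text
[0.56282728 0.00080191 0.05635014] [ 0.08963373  0.40535131 -0.76991294] [[-0.984 -0.179  0.002]
 [-0.179  0.984 -0.   ]
 [-0.002 -0.001 -1.   ]]
tool shift [0.0026 0.0015 0.0067]
```

Emit:
step_arm(series=[[[0.02,0.01,0.02],[0,0,0],-1],[[0.02,0.01,0.04],[0,0,0],-1],[[0.02,0.01,0.05],[0,0,0],-1],[[0.02,0.01,0.06],[0,0,0],-1],[[0.02,0.01,0.06],[0,0,0],-1]])

```text
clock: 7.8
tool_pos: [0.5601, 0.0017, 0.0498]
tool_rot: [-0.09, 0.996, 0.0, -0.0]
force: [-2.8, 0.6, 4.4]
opening: 0.0401
grasp_force: 26.3
```

Emit:
step_arm(series=[[[0,0,0.01],[0,0,0],-1],[[0,0,0.01],[0,0,0],-1]])

```text
clock: 7.97
tool_pos: [0.5603, 0.0017, 0.0498]
tool_rot: [-0.09, 0.996, 0.0, -0.0]
force: [-5.5, 2.3, 10.8]
opening: 0.04
grasp_force: 26.8
```

Emit:
step_arm(series=[[[0,0,-0.01],[0,0,0],-0.02],[[0,0,-0.01],[0,0,0],0.1],[[0,0,-0.01],[0,0,0],0.3],[[0,0,-0.01],[0,0,0],0.4],[[0,0,-0.01],[0,0,0],0.4]])

```text
clock: 8.38
tool_pos: [0.5599, 0.0016, 0.049]
tool_rot: [-0.09, 0.996, 0.0, -0.0]
force: [0.2, -0.2, -0.2]
opening: 0.0597
grasp_force: 0.0
```

Emit:
step_arm(series=[[[0,0,-0.1],[0,0,0],0.4],[[0,0,-0.3],[0,0,0],0.4],[[0,0,-0.6],[0,0,0],0.4],[[0,0,-1],[0,0,0],0.4],[[0,0,-1],[0,0,0],0.4]])

```text
clock: 8.8
tool_pos: [0.5648, 0.0008, 0.1582]
tool_rot: [-0.09, 0.996, -0.002, 0.007]
force: [1.3, -0.4, 1.3]
opening: 0.06
grasp_force: 0.0
```

Emit:
step_arm(series=[[[0.3,0,-0.4],[0,0,0],0],[[0.6,0,-0.8],[0,0,0],0],[[0.8,0,-1],[0,0,0],-1],[[0.8,0,-1],[0,0,0],-1]])

```text
clock: 9.13
tool_pos: [0.4816, -0.0135, 0.2566]
tool_rot: [-0.09, 0.996, -0.002, 0.005]
force: [0.5, -0.1, -0.1]
opening: 0.0194
grasp_force: 0.0
```

Run:
```python
from h import *
s=env.get_state(); M=R.from_quat(s['tool_rot']).as_matrix(); print(s['tool_pos'],s['force'],s['joints'])
im,m=snap('wrist','pics/w3.png'); b=im[:,:,::-1]
P=[[.562,.0022,.048]]; print(proj(m,P))
cv2.imwrite('pics/p3.png',cv2.resize(b[120:400,180:440],None,fx=2,fy=2))
```

```text
[ 0.48159433 -0.01354402  0.2565731 ] [ 0.49838886 -0.05950893 -0.09267861] [-2.63800874e-01 -1.67867884e-01  1.98264156e+00 -4.45893424e-04
  1.31528873e+00 -2.01446347e+00]
[[321.7960958  248.31900747]]
```

View pics/p3.png

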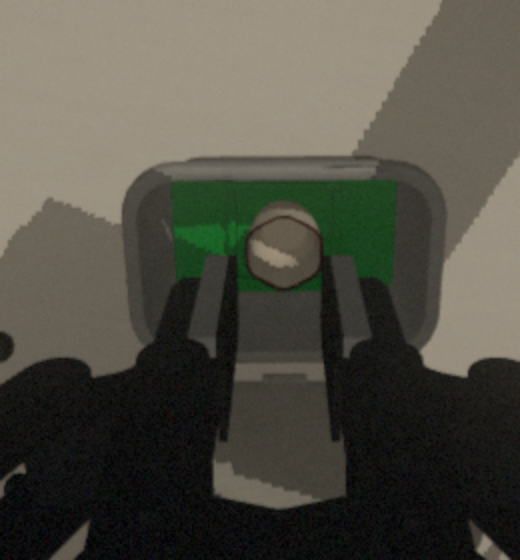

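The cup rim is centred at (284,253) in the crop, which is pixel (322,246.5) against a predicted (322,248). It stands upright and centred in the seat. Next is the lid: lean the closed fingers forward and move them over its lip.

```bash
cat >> h.py <<'E'
yaw=.182; Rb=R.from_euler('z',yaw).as_matrix()
def goto(x,y,z,th):
    "box-axes target (y relative to box middle), lean th deg -> shift, turn fractions"
    s=env.get_state(); M=R.from_quat(s['tool_rot']).as_matrix(); t=np.radians(th)
    P=Rb@np.array([x,y-.0996,z]); T=Rb@np.array([[-np.cos(t),0,np.sin(t)],[0,1,0],[-np.sin(t),0,-np.cos(t)]])
    print('shift',(M.T@(P-s['tool_pos'])*10).round(3),'turn',(R.from_matrix(M.T@T).as_rotvec(degrees=True)/45).round(3))
def now():
    s=env.get_state(); M=R.from_quat(s['tool_rot']).as_matrix(); b=Rb.T@s['tool_pos']; z=Rb.T@M[:,2]
    print('clock',s['clock'],'box',(b+[0,.0996,0]).round(4),'lean',np.degrees(np.arctan2(z[0],-z[2])).round(2),'F',(Rb.T@s['force']).round(1),'j',s['joints'].round(2))
E
python3 -c "
from h import *
now(); goto(.53,.05,.26,30)"
```

```text
clock 9.1833 box [ 0.4715 -0.0008  0.2545] lean 0.5 F [ 0.5 -0.   0.5] j [-0.26 -0.16  1.98 -0.    1.31 -2.01]
shift [-0.584  0.509 -0.052] turn [-0.006 -0.655 -0.001]
```

Emit:
step_arm(series=[[[-0.3,0.25,-0.05],[0,-0.16,0],-1],[[-0.58,0.51,-0.1],[0,-0.32,0],-1],[[-0.58,0.51,-0.1],[0,-0.48,0],-1],[[-0.58,0.51,-0.1],[0,-0.66,0],-1],[[-0.58,0.51,-0.1],[0,-0.66,0],-1]])

```text
clock: 9.6
tool_pos: [0.5266, 0.0487, 0.2558]
tool_rot: [-0.087, 0.963, 0.024, 0.254]
force: [-0.6, -0.3, -1.4]
opening: 0.0004
grasp_force: 0.0
```

```bash
python3 -c "
from h import *
now(); goto(.57,.05,.255,57)"
```

```text
clock 9.6 box [0.5267 0.0522 0.2558] lean 29.56 F [-0.7 -0.2 -1.4] j [-0.21 -0.31  2.16  0.26  0.83 -2.09]
shift [-0.373 -0.022  0.221] turn [ 0.001 -0.61  -0.003]
```

Emit:
step_arm(series=[[[-0.1,0,0.06],[0,-0.16,0],-1],[[-0.2,0,0.12],[0,-0.32,0],-1],[[-0.37,-0.02,0.22],[0,-0.48,0],-1],[[-0.37,-0.02,0.22],[0,-0.61,0],-1],[[-0.37,-0.02,0.22],[0,-0.61,0],-1]])

```text
clock: 10.02
tool_pos: [0.5703, 0.0587, 0.2643]
tool_rot: [-0.073, 0.879, 0.042, 0.47]
force: [-0.1, 0.9, -0.7]
opening: -0.0003
grasp_force: 0.0
```

```bash
python3 -c "
from h import *
now(); goto(.625,.05,.235,57); goto(.665,.05,.225,57)"
```

```text
clock 10.0167 box [0.5715 0.0541 0.2643] lean 56.3 F [ 0.1  0.9 -0.7] j [-0.23 -0.32  2.29  0.98  0.4  -2.74]
shift [-0.054 -0.035  0.608] turn [-0.01  -0.015 -0.014]
shift [-0.192 -0.031  0.996] turn [-0.01  -0.015 -0.014]
```

```bash
cat >> h.py <<'E'
def goto(x,y,z,th,head=-.04):
    s=env.get_state(); M=R.from_quat(s['tool_rot']).as_matrix(); t=np.radians(th)
    P=Rb@np.array([x,y-.0996,z]); T=R.from_euler('z',head).as_matrix()@np.array([[-np.cos(t),0,np.sin(t)],[0,1,0],[-np.sin(t),0,-np.cos(t)]])
    print('shift',(M.T@(P-s['tool_pos'])*10).round(3),'turn',(R.from_matrix(M.T@T).as_rotvec(degrees=True)/45).round(3))
E
python3 -c "
from h import *
goto(.57,.05,.26,56)"
```

```text
shift [ 0.043 -0.041  0.011] turn [0.225 0.006 0.143]
```

Emit:
step_arm(series=[[[0,-0.04,0],[0.06,0,0.04],-1],[[0,-0.04,0],[0.12,0,0.08],-1],[[0,-0.04,0],[0.18,0,0.12],-1],[[0,-0.04,0],[0.22,0,0.14],-1],[[0,-0.04,0],[0.22,0,0.14],-1]])

```text
clock: 10.43
tool_pos: [0.5716, 0.0553, 0.2659]
tool_rot: [0.013, 0.882, -0.01, 0.472]
force: [0.1, 0.8, -0.2]
opening: -0.0
grasp_force: 0.0
```

```bash
python3 -c "
from h import *
now(); goto(.625,.05,.24,57); goto(.665,.05,.228,57)"
```

```text
clock 10.4333 box [0.5722 0.0506 0.2659] lean 55.66 F [ 0.2  0.7 -0.2] j [-0.13 -0.32  2.28  0.4   0.21 -2.02]
shift [-0.072  0.108  0.574] turn [ 0.005 -0.016  0.01 ]
shift [-0.189  0.194  0.965] turn [ 0.005 -0.016  0.01 ]
```

```bash
python3 -c "
from h import *
goto(.605,.05,.235,45)"
```

```text
shift [0.078 0.066 0.439] turn [0.004 0.251 0.01 ]
```

Emit:
step_arm(series=[[[0.02,0.02,0.1],[0,0.08,0],-1],[[0.04,0.04,0.2],[0,0.16,0],-1],[[0.06,0.06,0.34],[0,0.25,0.01],-1],[[0.08,0.07,0.44],[0,0.25,0.01],-1],[[0.08,0.07,0.44],[0,0.25,0.01],-1]])

```text
clock: 10.85
tool_pos: [0.6047, 0.0605, 0.2339]
tool_rot: [0.018, 0.924, -0.006, 0.382]
force: [0.9, -0.0, -0.4]
opening: -0.0
grasp_force: 0.0
```

```bash
python3 -c "
from h import *
now(); goto(.641,.05,.213,45); goto(.641,.05,.192,45)"
```

```text
clock 10.85 box [0.6057 0.0496 0.2339] lean 44.27 F [ 0.8 -0.2 -0.4] j [-0.11 -0.14  2.13  0.14  0.37 -1.75]
shift [-0.096  0.081  0.391] turn [ 0.004 -0.001  0.   ]
shift [0.053 0.08  0.539] turn [ 0.004 -0.001  0.   ]
```

Emit:
step_arm(series=[[[-0.03,0.03,0.13],[0,0,0],-1],[[-0.07,0.06,0.26],[0,0,0],-1],[[-0.1,0.08,0.39],[0,0,0],-1],[[-0.1,0.08,0.39],[0,0,0],-1]])

```text
clock: 11.18
tool_pos: [0.6389, 0.0673, 0.2131]
tool_rot: [0.018, 0.924, -0.006, 0.382]
force: [-0.8, 0.2, 0.1]
opening: 0.0001
grasp_force: 0.0
```

Emit:
step_arm(series=[[[0.05,0,0.05],[0,0,0],-1],[[0.1,0,0.1],[0,0,0],-1],[[0.15,0,0.15],[0,0,0],-1],[[0.15,0,0.15],[0,0,0],-1]])

```text
clock: 11.52
tool_pos: [0.637, 0.0673, 0.1912]
tool_rot: [0.018, 0.924, -0.006, 0.382]
force: [0.3, 0.6, 0.0]
opening: 0.0002
grasp_force: 0.0
```

```bash
python3 -c "
from h import *
now()
C=lambda A:(.605-.118*np.cos(A)+.015*np.sin(A), .058+.118*np.sin(A)+.015*np.cos(A))
for th,A in ((45,1.6),(45,1.3),(42,1.0),(38,.7),(30,.4),(25,.15),(22,0.)):
    t=np.radians(th); tx=np.array([-np.cos(t),-np.sin(t)]);tz=np.array([np.sin(t),-np.cos(t)])
    # lid edge at face s=16 along tool, or tip corner on the face at u=.105
    a=np.array(C(A))-.011*tx-.015*tz
    q=np.array([.605-.105*np.cos(A)+.015*np.sin(A),.058+.105*np.sin(A)+.015*np.cos(A)]); b=q-.011*tx-.025*tz
    print(A,th,'edge',a.round(4),'corner',b.round(4))
"
```

```text
clock 11.5167 box [0.6387 0.0505 0.1912] lean 44.26 F [0.4 0.5 0. ] j [-0.08  0.02  2.07  0.13  0.27 -1.72]
1.6 45 edge [0.6206 0.1939] corner [0.6132 0.188 ]
1.3 45 edge [0.5851 0.1941] corner [0.5815 0.1886]
1.0 42 edge [0.552  0.1839] corner [0.5523 0.1804]
0.7 38 edge [0.5238 0.1641] corner [0.5276 0.1636]
0.4 30 edge [0.5042 0.1363] corner [0.5112 0.1399]
0.15 25 edge [0.4942 0.1087] corner [0.5028 0.1158]
0.0 22 edge [0.4916 0.091 ] corner [0.5008 0.1003]
```

```bash
cat >> h.py <<'E'
def way(A,th,head=-.04):
    t=np.radians(th); tx=np.array([-np.cos(t),-np.sin(t)]);tz=np.array([np.sin(t),-np.cos(t)])
    u,s=(.118,.015) if A>np.pi/2-t else (.105,.025)
    q=np.array([.605-u*np.cos(A)+.015*np.sin(A),.058+u*np.sin(A)+.015*np.cos(A)])-.011*tx-s*tz
    print(A,th,q.round(4),end=' '); goto(q[0],.05,q[1],th,head)
E
python3 -c "
from h import *
way(1.5,44);way(1.4,44);way(1.3,42)"
```

```text
1.5 44 [0.6091 0.1952] shift [ 0.175 -0.069 -0.232] turn [0.004 0.021 0.   ]
1.4 44 [0.5972 0.1953] shift [ 0.257 -0.095 -0.314] turn [0.004 0.021 0.   ]
1.3 42 [0.586  0.1942] shift [ 0.341 -0.12  -0.384] turn [0.004 0.066 0.   ]
```

Emit:
step_arm(series=[[[0.04,-0.01,-0.05],[0,0,0],-1],[[0.08,-0.03,-0.1],[0,0,0],-1],[[0.13,-0.05,-0.16],[0,0.01,0],-1],[[0.17,-0.06,-0.21],[0,0.02,0],-1],[[0.21,-0.08,-0.26],[0,0.02,0],-1]])

```text
clock: 11.93
tool_pos: [0.6049, 0.0604, 0.1985]
tool_rot: [0.018, 0.926, -0.006, 0.378]
force: [1.3, -0.3, 0.5]
opening: -0.0001
grasp_force: 0.6
```

```bash
python3 -c "
from h import *
now(); way(1.3,42);way(1.2,40)
im=env.camera('side'); cv2.imwrite('pics/s4.png',im[:,:,::-1])"
```

```text
clock 11.9333 box [0.6059 0.0495 0.1985] lean 43.71 F [ 1.3 -0.5  0.5] j [-0.11 -0.08  2.15  0.16  0.3  -1.77]
1.3 42 [0.586  0.1942] shift [ 0.169 -0.039 -0.106] turn [0.003 0.053 0.001]
1.2 40 [0.575 0.192] shift [ 0.261 -0.063 -0.165] turn [0.003 0.098 0.001]
```

Emit:
step_arm(series=[[[0.06,-0.01,-0.01],[0,0.01,0],-1],[[0.11,-0.02,-0.03],[0,0.03,0],-1],[[0.16,-0.03,-0.05],[0,0.05,0],-1],[[0.2,-0.04,-0.08],[0,0.05,0],-1],[[0.24,-0.05,-0.11],[0,0.07,0],-1]])

```text
clock: 12.4
tool_pos: [0.5792, 0.0564, 0.1877]
tool_rot: [0.018, 0.936, -0.006, 0.35]
force: [2.0, -0.2, 0.5]
opening: -0.0003
grasp_force: 0.7
```

```bash
cat >> h.py <<'E'
def lidA(n='side'):
    "lid angle by matching edges of projected lid outline? print brightness profile of lid patch instead"
E
python3 -c "
from h import *
now(); way(1.2,40);way(1.1,38);way(1.0,36)
im=env.camera('side'); cv2.imwrite('pics/s5.png',im[:,:,::-1])
a=cv2.imread('pics/side0.png').astype(int);b=cv2.imread('pics/s4.png').astype(int);c=cv2.imread('pics/s5.png').astype(int)
# lid right edge rows at col strip: brightness along row 175,185 right part cols 345..380
for r in (160,175,185,195):
  for k in (a,b,c): print(r,k[r,350:374].mean(1).round().astype(int).tolist())
"
```

```text
clock 12.4 box [0.5799 0.0502 0.1877] lean 40.36 F [ 1.9 -0.5  0.5] j [-0.12 -0.12  2.19  0.16  0.36 -1.78]
1.2 40 [0.575 0.192] shift [ 0.007 -0.013 -0.063] turn [0.003 0.023 0.001]
1.1 38 [0.5643 0.1886] shift [ 0.109 -0.036 -0.106] turn [0.003 0.068 0.001]
1.0 36 [0.5539 0.184 ] shift [ 0.214 -0.059 -0.138] turn [0.003 0.112 0.001]
160 [195, 197, 195, 191, 181, 162, 134, 117, 93, 60, 48, 37, 30, 28, 29, 27, 27, 25, 27, 33, 28, 31, 27, 27]
160 [120, 107, 82, 66, 42, 34, 31, 20, 18, 22, 21, 27, 32, 33, 31, 30, 30, 30, 33, 32, 32, 29, 31, 33]
160 [20, 20, 22, 22, 25, 23, 20, 23, 26, 28, 23, 24, 33, 36, 33, 33, 28, 29, 30, 32, 31, 33, 28, 30]
175 [189, 190, 190, 190, 191, 189, 188, 187, 187, 189, 188, 190, 191, 190, 190, 192, 190, 184, 165, 161, 192, 203, 199, 199]
175 [120, 121, 121, 121, 121, 117, 118, 120, 120, 123, 122, 121, 122, 121, 122, 121, 131, 164, 197, 202, 200, 201, 200, 201]
175 [115, 117, 115, 116, 117, 117, 116, 127, 157, 190, 203, 205, 203, 202, 200, 204, 201, 201, 201, 200, 199, 200, 200, 200]
185 [176, 178, 179, 181, 183, 181, 184, 184, 184, 185, 187, 187, 189, 186, 187, 188, 185, 170, 155, 172, 198, 203, 202, 202]
185 [115, 115, 117, 118, 120, 119, 119, 119, 119, 120, 122, 123, 121, 120, 121, 121, 124, 159, 199, 205, 203, 203, 202, 202]
185 [114, 114, 115, 115, 117, 115, 117, 115, 115, 115, 116, 143, 183, 203, 203, 202, 203, 203, 204, 203, 203, 203, 204, 203]
195 [162, 170, 172, 173, 172, 172, 175, 166, 143, 117, 114, 117, 118, 116, 119, 122, 119, 123, 148, 178, 181, 178, 179, 178]
195 [112, 112, 112, 112, 114, 114, 114, 115, 115, 116, 115, 116, 116, 119, 121, 117, 121, 147, 177, 183, 179, 180, 179, 180]
195 [105, 104, 106, 108, 106, 107, 108, 110, 109, 111, 113, 115, 111, 114, 146, 176, 182, 182, 181, 180, 181, 178, 181, 180]
```

Emit:
step_arm(series=[[[0.05,-0.01,-0.03],[0,0.02,0],-1],[[0.1,-0.02,-0.05],[0,0.04,0],-1],[[0.14,-0.04,-0.07],[0,0.07,0],-1],[[0.19,-0.05,-0.09],[0,0.09,0],-1],[[0.23,-0.06,-0.12],[0,0.11,0],-1]])

```text
clock: 12.87
tool_pos: [0.5537, 0.0515, 0.1813]
tool_rot: [0.018, 0.951, -0.005, 0.309]
force: [1.6, 0.9, 0.5]
opening: 0.0001
grasp_force: 0.5
```

```bash
python3 -c "
from h import *
now(); way(1.,36);way(.9,36);way(.8,34)
"
```

```text
clock 12.8667 box [0.5539 0.05   0.1813] lean 35.38 F [1.8 0.6 0.5] j [-0.14 -0.16  2.21  0.13  0.47 -1.77]
1.0 36 [0.5539 0.184 ] shift [-0.016 -0.    -0.021] turn [0.004 0.    0.001]
0.9 36 [0.5457 0.1763] shift [ 0.095 -0.018 -0.006] turn [0.004 0.    0.001]
0.8 34 [0.5377 0.1707] shift [ 0.19  -0.036 -0.006] turn [0.004 0.045 0.001]
```

Emit:
step_arm(series=[[[0.05,-0.01,0],[0,0.01,0],-1],[[0.09,-0.02,0],[0,0.02,0],-1],[[0.13,-0.02,0.01],[0,0.03,0],-1],[[0.17,-0.03,0.01],[0,0.04,0],-1],[[0.21,-0.04,0.01],[0,0.05,0],-1]])

```text
clock: 13.28
tool_pos: [0.5377, 0.0481, 0.1684]
tool_rot: [0.018, 0.956, -0.005, 0.291]
force: [0.9, 1.1, 1.4]
opening: -0.0
grasp_force: 0.4
```

```bash
python3 -c "
from h import *
now(); way(.8,34);way(.7,32);way(.6,32);way(.5,30)
"
```

```text
clock 13.2833 box [0.5375 0.0496 0.1684] lean 33.23 F [1.1 0.9 1.4] j [-0.15 -0.17  2.24  0.13  0.49 -1.78]
0.8 34 [0.5377 0.1707] shift [-0.014  0.004 -0.018] turn [ 0.004 -0.003  0.001]
0.7 32 [0.5304 0.1641] shift [ 0.082 -0.012 -0.003] turn [0.004 0.041 0.001]
0.6 32 [0.5229 0.1567] shift [ 0.185 -0.028  0.017] turn [0.004 0.041 0.001]
0.5 30 [0.5171 0.1487] shift [ 0.276 -0.041  0.053] turn [0.004 0.086 0.001]
```

Contact force is steady at about 2 N, so I'll continue.

Emit:
step_arm(series=[[[0.05,-0.01,0],[0,0.01,0],-1],[[0.09,-0.01,0.01],[0,0.03,0],-1],[[0.14,-0.02,0.02],[0,0.04,0],-1],[[0.19,-0.03,0.03],[0,0.05,0],-1],[[0.23,-0.04,0.04],[0,0.06,0],-1]])

```text
clock: 13.7
tool_pos: [0.5206, 0.0448, 0.1521]
tool_rot: [0.018, 0.963, -0.004, 0.268]
force: [1.6, 0.1, -0.0]
opening: 0.0001
grasp_force: 0.4
```

```bash
python3 -c "
from h import *
now(); way(.5,30);way(.4,28);way(.3,26)
"
```

```text
clock 13.7 box [0.5201 0.0494 0.1521] lean 30.55 F [ 1.6 -0.2 -0. ] j [-0.16 -0.17  2.26  0.13  0.52 -1.79]
0.5 30 [0.5171 0.1487] shift [ 0.044 -0.001  0.014] turn [0.003 0.026 0.001]
0.4 28 [0.5121 0.1399] shift [ 0.131 -0.012  0.063] turn [0.003 0.07  0.001]
0.3 26 [0.508  0.1307] shift [ 0.213 -0.021  0.122] turn [0.003 0.114 0.001]
```

Emit:
step_arm(series=[[[0.05,-0.01,0.02],[0,0.02,0],-1],[[0.09,-0.01,0.04],[0,0.05,0],-1],[[0.13,-0.01,0.07],[0,0.07,0],-1],[[0.17,-0.02,0.1],[0,0.09,0],-1],[[0.21,-0.02,0.13],[0,0.11,0],-1]])

```text
clock: 14.12
tool_pos: [0.5097, 0.0431, 0.1303]
tool_rot: [0.018, 0.974, -0.004, 0.226]
force: [0.2, -1.0, 1.5]
opening: 0.0003
grasp_force: 0.6
```

```bash
python3 -c "
from h import *
now(); way(.3,26);way(.2,25);way(.1,24);way(0,22)
im=env.camera('side'); cv2.imwrite('pics/s6.png',im[:,:,::-1])
"
```

```text
clock 14.1167 box [0.5091 0.0498 0.1303] lean 25.65 F [ 0.  -1.   1.5] j [-0.16 -0.13  2.25  0.11  0.57 -1.77]
0.3 26 [0.508  0.1307] shift [ 0.008  0.    -0.008] turn [0.003 0.004 0.002]
0.2 25 [0.5045 0.1209] shift [ 0.082 -0.008  0.065] turn [0.003 0.026 0.002]
0.1 24 [0.5019 0.1107] shift [ 0.15  -0.014  0.144] turn [0.003 0.048 0.002]
0 22 [0.5008 0.1003] shift [ 0.205 -0.016  0.233] turn [0.003 0.093 0.002]
```

Emit:
step_arm(series=[[[0.04,0,0.03],[0,0.01,0],-1],[[0.08,-0.01,0.06],[0,0.03,0],-1],[[0.12,-0.01,0.1],[0,0.04,0],-1],[[0.15,-0.01,0.14],[0,0.05,0],-1],[[0.17,-0.01,0.17],[0,0.06,0],-1]])

```text
clock: 14.58
tool_pos: [0.5016, 0.0426, 0.1071]
tool_rot: [0.019, 0.979, -0.003, 0.204]
force: [-1.0, -1.3, 0.7]
opening: -0.0
grasp_force: 0.5
```

```bash
python3 -c "
from h import *
now(); way(.05,23);way(0,22);way(-.05,22)
"
```

```text
clock 14.5833 box [0.501  0.0507 0.1071] lean 23.0 F [-1.2 -1.1  0.7] j [-0.17 -0.09  2.25  0.1   0.57 -1.77]
0.05 23 [0.5012 0.1055] shift [ 0.003 -0.006  0.016] turn [0.003 0.011 0.002]
0 22 [0.5008 0.1003] shift [ 0.028 -0.007  0.063] turn [0.003 0.033 0.002]
-0.05 22 [0.5002 0.095 ] shift [ 0.054 -0.008  0.108] turn [0.003 0.033 0.002]
```

Emit:
step_arm(series=[[[0.01,0,0.015],[0,0,0],-1],[[0.01,0,0.03],[0,0,0],-1],[[0.02,0,0.045],[0,0,0],-1],[[0.02,0,0.055],[0,0,0],-1],[[0.03,0,0.065],[0,0,0],-1]])

```text
clock: 15.0
tool_pos: [0.502, 0.0427, 0.1008]
tool_rot: [0.019, 0.979, -0.003, 0.204]
force: [-0.2, 0.5, 0.0]
opening: 0.0002
grasp_force: 0.5
```

Emit:
step_arm(series=[[[0,0,0.01],[0,0,0],-1],[[0,0,0.02],[0,0,0],-1],[[0,0,0.02],[0,0,0],-1]])

```text
clock: 15.25
tool_pos: [0.5027, 0.0426, 0.0989]
tool_rot: [0.019, 0.979, -0.003, 0.204]
force: [-0.5, 0.3, 0.7]
opening: 0.0002
grasp_force: 0.3
```

Emit:
step_arm(series=[[[0,0,0.01],[0,0,0],-1],[[0,0,0.02],[0,0,0],-1],[[0.01,0,0.03],[0,0,0],-1],[[0.01,0,0.03],[0,0,0],-1]])

```text
clock: 15.58
tool_pos: [0.5036, 0.0425, 0.0964]
tool_rot: [0.019, 0.979, -0.003, 0.205]
force: [-2.4, -0.2, 4.5]
opening: -0.0
grasp_force: 2.7
```

Emit:
step_arm(series=[[[0,0,0.01],[0,0,0],-1],[[0,0,0.02],[0,0,0],-1],[[0.01,0,0.02],[0,0,0],-1]])

```text
clock: 15.83
tool_pos: [0.5039, 0.0426, 0.0957]
tool_rot: [0.018, 0.979, -0.003, 0.205]
force: [-14.0, 0.1, 22.3]
opening: -0.0003
grasp_force: 12.9
```

Emit:
step_arm(series=[[[0,0,-0.1],[0,0,0],-1],[[0,0,-0.4],[0,0,0],-1],[[0,0,-0.8],[0,0,0],-1],[[0,0,-1],[0,0,0],-1],[[0,0,-1],[0,0,0],-1]])

```text
clock: 16.25
tool_pos: [0.4648, 0.0437, 0.1905]
tool_rot: [0.018, 0.978, -0.004, 0.209]
force: [0.2, 0.6, -0.3]
opening: -0.0002
grasp_force: 0.0
```

Emit:
step_arm(series=[[[0.3,0,-0.3],[0,0,0],-1],[[0.6,0,-0.6],[0,0,0],-1],[[0.6,0,-0.9],[0,0,0],-1],[[0.6,0,-0.9],[0,0,0],-1],[[0.6,0,-0.9],[0,0,0],-1]])

```text
clock: 16.67
tool_pos: [0.3727, 0.047, 0.2466]
tool_rot: [0.019, 0.978, -0.004, 0.208]
force: [0.7, -0.2, -1.3]
opening: 0.0001
grasp_force: 0.0
```

Run:
```python
from h import *
now()
im,m=snap('side','pics/s7.png'); g=im.mean(2)
# front lip of lid in mid-width: vertical column profile vs predicted rows of top edge for angles
for A in (0,.05,.1,.2):
    P=[Rb@np.array([.605-u*np.cos(A)+z*np.sin(A),-.0996+y,.058+u*np.sin(A)+z*np.cos(A)]) for u,z,y in((.118,.015,0),(.118,.005,0),(.118,.015,-.05),(.05,.015,-.082),(.05,.005,-.082))]
    print(A,proj(m,P).round(1).tolist())
P=proj(m,[Rb@np.array([.487,-.0996,.073])])[0].round().astype(int)
print(P,g[P[1]-12:P[1]+25,P[0]].round().astype(int).tolist())
P=proj(m,[Rb@np.array([.487,-.1496,.073])])[0].round().astype(int)
print(P,g[P[1]-12:P[1]+25,P[0]].round().astype(int).tolist())
P=proj(m,[Rb@np.array([.555,-.1816,.073])])[0].round().astype(int)
print(P,g[P[1]-12:P[1]+25,P[0]].round().astype(int).tolist())
```

```text
clock 16.6667 box [0.3751 0.0784 0.2466] lean 23.55 F [ 0.7 -0.3 -1.3] j [-0.23 -0.8   2.45  0.09  1.08 -1.79]
0 [[307.9, 204.2], [307.8, 207.8], [320.0, 210.1], [348.7, 208.1], [348.5, 211.7]]
0.05 [[308.2, 202.0], [307.9, 205.6], [320.4, 207.9], [349.0, 207.1], [348.6, 210.8]]
0.1 [[308.6, 199.8], [308.2, 203.5], [320.8, 205.6], [349.3, 206.2], [348.8, 209.9]]
0.2 [[309.6, 195.4], [309.0, 199.1], [321.9, 201.1], [350.0, 204.3], [349.3, 208.0]]
[308 204] [133, 166, 172, 169, 164, 170, 187, 202, 203, 182, 152, 115, 102, 105, 108, 109, 105, 105, 121, 130, 131, 131, 128, 129, 127, 127, 126, 127, 122, 120, 122, 147, 187, 207, 198, 160, 124]
[320 210] [186, 151, 109, 94, 100, 106, 112, 117, 116, 105, 105, 111, 118, 112, 100, 94, 91, 90, 89, 90, 89, 88, 90, 88, 88, 86, 87, 88, 86, 88, 87, 95, 108, 119, 119, 119, 118]
[349 208] [182, 162, 178, 144, 104, 96, 99, 102, 108, 117, 114, 104, 104, 113, 118, 108, 99, 96, 94, 92, 94, 91, 90, 90, 89, 88, 90, 86, 90, 88, 88, 87, 90, 105, 118, 120, 121]
```

```bash
python3 -c "
from h import *
print(env.job_done())"
```

```text
the job is handed in; nothing more can be done
None
```

The white cup stands upright in the green holder's seat and the box lid is lowered gently and, by pixel checks and a firm 22 N stop, fully shut; the job was handed in at about 17 s with the arm clear, though I had no views left for a final look.

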